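Pack out a short test slab in its clamp and hold the jaw tight

TASK

The concrete test slab is too short for its clamp: the sliding jaw meets its own inner stop before it grips. Draw the jaw back to its open stop, then stand packing plates upright and square in the middle of the gap between jaw and slab, face to face, adding one at a time (one or two are needed) until the jaw, pushed towards the slab, comes up tight on the packing instead of on its stop. Finish while still holding the jaw pressed firmly against the packing with about 15 newtons: do not let go, and leave the brush, the jar and the loose brass dolly alone.

Things in the scene. Friction and masses are not known exactly. Their poses are not given: they have to be found in the camera images.
- fixture: Clamp fixture, a fixed grey base plate 360 x 200 mm, 6 mm thick, lying on the table. Origin: on the table, below the middle of the jaw's gripping face when the jaw is fully open. Its x axis points level from jaw to slab (the jaw's closing direction), y along the jaw's face, z up. The gap's floor is the plate's top, 6 mm above the origin.
- jaw (a joint): Travel of the sliding steel jaw along the fixture's x: 0 = open stop (farthest from the slab), 0.030 m = its inner stop. It slides with about 2.5 N of friction and stays where it is left. The jaw is a bar 35 mm along x, 160 mm along y, from 8 to 42 mm above the fixture's origin; its gripping face is at fixture x = joint value.
- jaw_grip (a point): Point inside the black upright grip block in the middle of the jaw's top, 17.5 mm behind the gripping face and 68 mm above the fixture's origin. The block is 30 mm along the fixture's x, 26 mm along y, and reaches from 42 to 82 mm above the fixture's origin. It moves with the jaw.
- specimen: Concrete slab, 110 mm along x, 150 along y, 34 high, brass dollies on top (to 49 mm above its underside), bolted immovably with a steel rear rail with star knobs. Axes parallel to the fixture's. Origin: middle of the lower edge of its front face, which looks at the jaw. Gap from this face to the jaw's: 35 to 64 mm with the jaw open, 30 mm less at the inner stop.
- packer0: Loose plain aluminium packing plate standing on the table (three alike): 20 mm thick (its x), body 66 mm wide (its y) and 40 mm high, with a narrower grip tab on top, 40 mm wide, 20 mm thick, from 40 to 68 mm above the underside. Origin: centre of the underside. About 0.18 kg.
- packer1: Loose plain aluminium packing plate standing on the table (three alike): 20 mm thick (its x), body 66 mm wide (its y) and 40 mm high, with a narrower grip tab on top, 40 mm wide, 20 mm thick, from 40 to 68 mm above the underside. Origin: centre of the underside. About 0.18 kg.
- packer2: Loose plain aluminium packing plate standing on the table (three alike): 20 mm thick (its x), body 66 mm wide (its y) and 40 mm high, with a narrower grip tab on top, 40 mm wide, 20 mm thick, from 40 to 68 mm above the underside. Origin: centre of the underside. About 0.18 kg.
- brush: Loose hand brush lying on the table, to be left alone. Origin: at its underside.
- jar: Loose white jar, 60 mm across, 80 mm high, to be left alone. Origin: centre of its underside.
- dolly: Loose brass dolly, 40 mm square foot with a stud, 22 mm high, to be left alone. Origin: centre of its underside.
There are look-alikes about, which are no part of the job. Leave any brown or pink look-alike of the packer2 alone.

How it is judged:
By the outcome, as a careful person would: the job done as asked, in the order asked, and still so for the second after the job is handed in, while the arm keeps its last pose, push and grip.
It also fails if it takes over 72 s, if anything falls off the work surface, if the arm or the gripper's body presses on something with over 40 N, if the wrist force passes 120 N, or if a joint passes its speed limit or range.

ROBOT

A 7-joint arm with a two-finger parallel gripper is mounted at the origin on the work surface. World frame = base frame: x ahead of the robot, y to its left, z up, the work surface at z = 0. Lengths are in m, angles in rad, forces in N, time in s.
With the tool pointing down it reaches from about 0.35 to 0.9 m from the base axis. Payload 19.9 kg.
Tool frame: the origin (TCP) lies between the finger pads; the fingertips stand 19 mm ahead of it and the grasp point (between the pads) is the TCP; z points along the fingers, y is the line along which they close (so a half turn about z gives the same grasp; the last joint's range is limited). The gripper opens to 94 mm and grips with 3 to 60 N. Pads are 16 mm wide; open, the fingers measure 119 mm over their backs; the gripper's body (75 mm by 177 mm) begins 78 mm behind the grasp point.
Start: joints at [-1.288, 0.417, -0.01, 1.614, 0.005, 1.111, -0.053], TCP at [0.199, 0.592, 0.224] pointing down, gripper open.
Joint ranges: [-2.81, 2.81], [-0.39, 2.02], [-1.27, 1.25], [0.06, 2.57], [-1.19, 4.33], [0.19, 2], [-2.82, 2.82]. Speed limits (rad/s): [1.89, 1.89, 2.39, 2.39, 3.01, 3.01, 3.01].

INTERFACE

Orientations are given as a 3x3 rotation matrix whose columns are the frame's x, y, z axes.
In Python, from rig import robot gives the robot as it stands. Calls block until the motion is done:
- robot.move_ptp(position, orientation): joint-space move of the TCP to a pose.
- robot.move_linear(position, velocity=0.15, frame=None, threshold=None): straight line of the TCP; frame=None keeps the orientation; velocity is the mean speed in m/s. With threshold (N) it stops when the force on the tool has changed by that much, and returns True; else False.
- robot.goto_joints(angles): joint-space move.
- robot.gripper_to(opening): finger opening in m; the grip force is fixed at half the most; returns when the fingers have stopped.
- robot.pause(seconds).
- robot.ik(position, orientation): joint angles nearest the present ones, or None.
- robot.get_state(): the state.
- robot.grab_frame(name): name is "side" or "top" or "wrist"; returns the picture (480x640x3 uint8, red, green, blue); there is no depth.
- robot.camera_info(name): a dict with "fx", "fy", "cx", "cy" (pixels), "rvec" (rotation vector, rad) and "tvec" (3), from world to camera coordinates, as OpenCV has them. Camera axes: x right, y down, z forward; pixel columns grow to the right and rows downward; lengths in m; the calibration is good to about 2 mm. A picture is of the moment at which its call begins: read the wrist's pose just before it. camera_info takes no time and is no camera call; for the wrist camera it gives the pose at the moment of the call.
A pose or a line that the arm cannot do raises robot.PlanningError and nothing moves.
- robot.sign_off(): hands the job in; it is judged then, once.
The state is a dict: "time": time; "qpos": joint angles; "joint_vel": joint speeds; "effort": joint torques, N m; "ee_pos": TCP position; "tool_rot": TCP orientation; "force": force on the tool from outside, world axes, zero at the start; "moment": the same for the moment, N m; "opening": finger opening in m; "grasp_force": force on a finger pad.
Only numpy, scipy, OpenCV 4.12 (cv2) and the standard library are available. Lean on these libraries where they do the work, as an engineer would, in place of code of your own. Each camera call takes 0.05 s, during which the arm holds its last target. There are 200 camera calls.

## Working session

There is one attempt and no reset: what is moved stays moved. The work goes in short steps, each a Python script; the robot and the scene stay as the last script left them, time stands still between calls to the robot, and variables do not carry over. Pictures are saved under pics/ and viewed, at most 10 in all, crops included, and the job is handed in when it is done.

```bash
ls; mkdir -p pics; python3 - <<'E'
from rig import robot
import cv2
for n in("top","side"):
    cv2.imwrite(f"pics/{n}0.png",robot.grab_frame(n)[:,:,::-1]); print(n,robot.camera_info(n))
s=robot.get_state();print(s['time'],s['ee_pos'],s['tool_rot'],s['opening'],s['force'])
print(robot.camera_info("wrist"))
E
```

```text
pics
top {'fx': 617.9189224984, 'fy': 617.9189224984, 'cx': 321.3574857116212, 'cy': 251.4448757225049, 'rvec': array([ 2.13754644, -2.16597198,  0.11751434]), 'tvec': array([-0.01182717,  0.49382363,  1.29194092])}
side {'fx': 552.3017484862995, 'fy': 552.3017484862995, 'cx': 314.0148730576529, 'cy': 237.53226717491205, 'rvec': array([ 2.21701609, -0.87991244,  0.39049953]), 'tvec': array([-0.37781839,  0.27918222,  1.00813401])}
0.1 [0.19934549 0.59203988 0.22391966] [[-9.47718557e-01  3.19107269e-01 -2.94935726e-04]
 [ 3.19107403e-01  9.47718044e-01 -9.87343303e-04]
 [-3.55525155e-05 -1.02983974e-03 -9.99999469e-01]] 0.09399690257336077 [-0.41700244 -0.00980121 -0.08206999]
{'fx': 393.3746148542788, 'fy': 393.3746148542788, 'cx': 319.18050887626435, 'cy': 237.54514269737547, 'rvec': array([-2.38524877, -1.71558863, -0.20606125]), 'tvec': array([-0.62474921, -0.02573104,  0.38921872])}
```

View pics/top0.png

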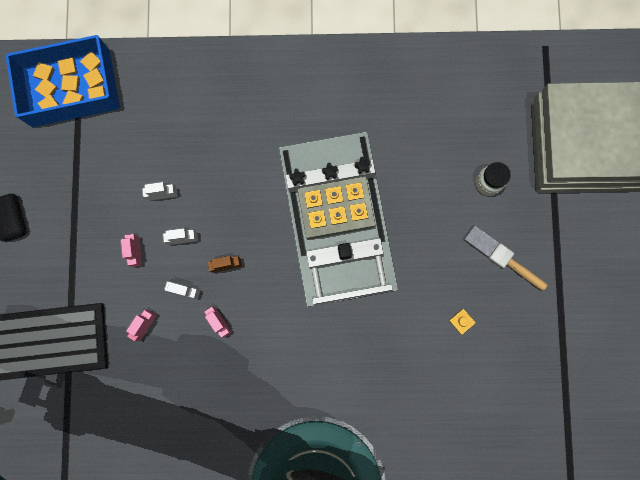

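View pics/side0.png

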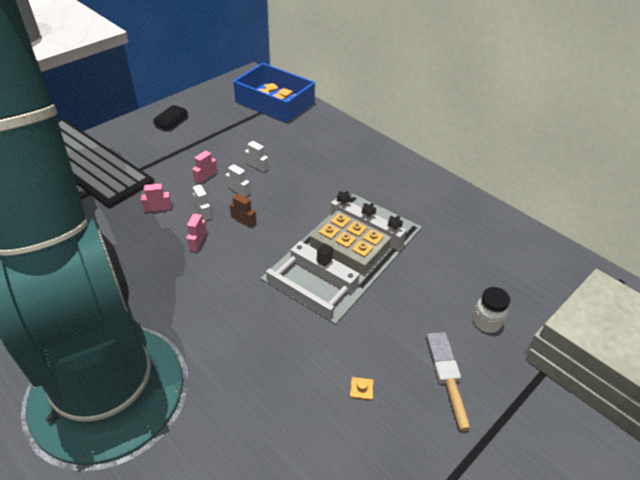

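The top view shows three white/silver plates, at (160,190), (180,237) and (181,290). A brown look-alike stands at (225,264), with pink ones at (131,250), (141,325) and (217,322). Only the white ones fit "plain aluminium". The fixture is centred near (338,220), with the jaw at (345,252). I'll enlarge both views to confirm.

```bash
cat > h.py <<'E'
import numpy as np, cv2
def cam(c):
    R=cv2.Rodrigues(np.array(c['rvec']))[0]; K=np.array([[c['fx'],0,c['cx']],[0,c['fy'],c['cy']],[0,0,1]]); return K,R,np.array(c['tvec'])
def ray(c,uv):
    K,R,t=cam(c); d=R.T@np.linalg.solve(K,[uv[0],uv[1],1.]); return -R.T@t,d
def onz(c,uv,z):
    o,d=ray(c,uv); return o+d*(z-o[2])/d[2]
def proj(c,p):
    K,R,t=cam(c); q=K@(R@np.array(p)+t); return q[:2]/q[2]
def tri(c1,u1,c2,u2):
    (a,d),(b,e)=ray(c1,u1),ray(c2,u2)
    s=np.linalg.lstsq(np.c_[d,-e],b-a,rcond=None)[0]; p,q=a+s[0]*d,b+s[1]*e
    return (p+q)/2,np.linalg.norm(p-q)
E
python3 - <<'E'
from rig import robot
import cv2,numpy as np
from h import *
t=cv2.imread("pics/top0.png");s=cv2.imread("pics/side0.png")
A=cv2.resize(t[170:310,130:250],None,fx=4,fy=4,interpolation=cv2.INTER_CUBIC)  #480x560
B=cv2.resize(s[130:230,180:260],None,fx=4,fy=4,interpolation=cv2.INTER_CUBIC) #320x400
im=np.zeros((560,800,3),np.uint8);im[:,:480]=A;im[:400,480:]=B;cv2.imwrite("pics/c1.png",im)
A=cv2.resize(t[120:310,270:405],None,fx=3,fy=3,interpolation=cv2.INTER_CUBIC)  #405x570
B=cv2.resize(s[185:320,260:391],None,fx=3,fy=3,interpolation=cv2.INTER_CUBIC) #393x405
im=np.zeros((570,798,3),np.uint8);im[:,:405]=A;im[:405,405:]=B;cv2.imwrite("pics/c2.png",im)
c=robot.camera_info("top")
for p in [(160,190),(180,237),(181,290),(345,252)]: print(onz(c,p,0.06))
print(proj(c,[.199,.592,.224]),proj(c,[0,0,0]))
E
```

```text
[0.62633341 0.3225457  0.06      ]
[0.52476158 0.27831757 0.06      ]
[0.41320089 0.27447681 0.06      ]
[ 0.48808488 -0.06812104  0.06      ]
[-20.49215705 406.97447373] [315.70069911 487.63444155]
```

View pics/c1.png

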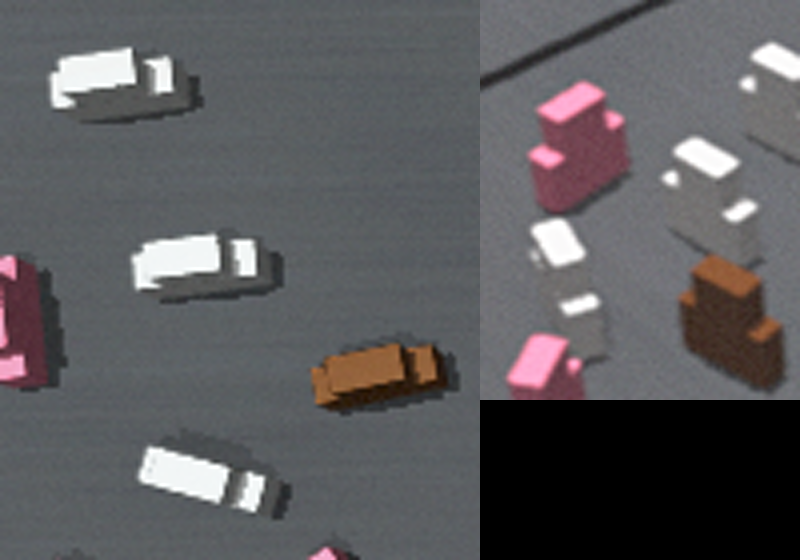

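View pics/c2.png

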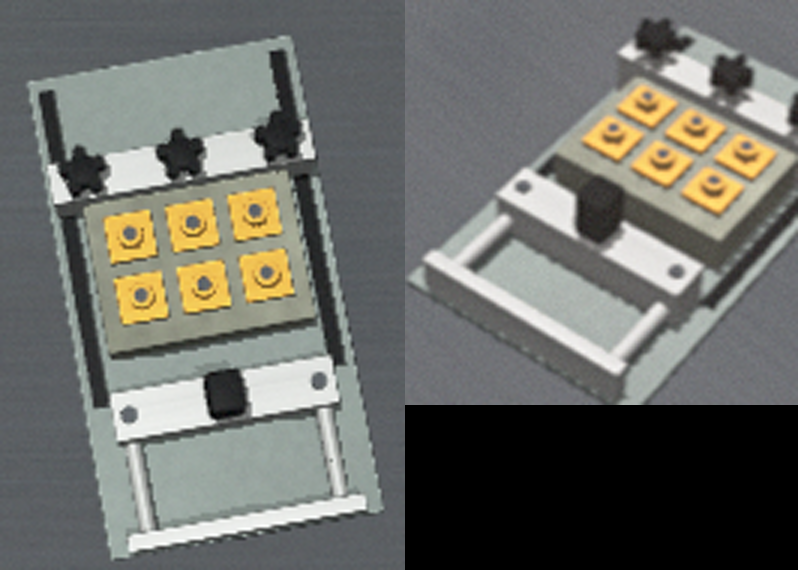

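The crops confirm the three silver-white stepped plates. Tab centres in the top view are about (154,187), (175,234) and (176,289); the brown and pink ones are the look-alikes. On the fixture I can read the jaw's two screw holes, the grip block, and the slab's front edge. Next I'll triangulate these.

```bash
python3 - <<'E'
from rig import robot
from h import *
np.set_printoptions(precision=4,suppress=True)
ct,cs,cw=[robot.camera_info(n) for n in("top","side","wrist")]
f=lambda p,s,o:[(p[0]+.5)/s-.5+o[0],(p[1]+.5)/s-.5+o[1]]
T3=lambda p:f(p,3,(270,120)); S3=lambda p:f((p[0]-405,p[1]),3,(260,185))
T4=lambda p:f(p,4,(130,170)); S4=lambda p:f((p[0]-480,p[1]),4,(180,130))
for n,a,b in [("holeL",(129,413),(523,187)),("holeR",(319,380),(676,271))]: print(n,*tri(ct,T3(a),cs,S3(b)))
for n,a,b in [("P1",(181,256),(706,157)),("P2",(184,475),(557,240))]: print(n,*tri(ct,T4(a),cs,S4(b)))
for n,q in [("P0",[(62,58),(133,50),(136,83),(58,93)]),("P1",[(142,243),(217,235),(220,268),(146,277)]),("P2",[(148,447),(228,470),(222,502),(140,480)])]:
    w=np.array([onz(ct,T4(p),.068)[:2] for p in q]);e=(w[1]-w[0]+w[2]-w[3])/2;print(n,w.mean(0),np.linalg.norm(e),np.degrees(np.arctan2(e[1],e[0])))
c=np.array([onz(ct,T3(p),.006)[:2] for p in [(28,82),(292,37),(382,512),(115,558)]])
for i in range(4):
    e=c[(i+1)%4]-c[i];print(np.linalg.norm(e),np.degrees(np.arctan2(e[1],e[0])))
print("plate centre",c.mean(0))
K,R,t=cam(cw);s=robot.get_state();Tr=s['tool_rot'];print("cam in tool",Tr.T@(-R.T@t-s['ee_pos']),"\n",Tr.T@R.T)
E
```

```text
holeL [0.4788 0.0009 0.0417] 0.00278896816874043
holeR [ 0.5003 -0.1336  0.0437] 0.0023738017063901326
P1 [0.5302 0.2879 0.0676] 0.0018530707595970964
P2 [0.4156 0.2844 0.0673] 0.0015481121423632364
P0 [0.6304 0.3333] 0.03963870463861013 -83.86386601795037
P1 [0.531  0.2871] 0.03923119461833362 -84.25095194030087
P2 [0.4163 0.2835] 0.04397666331217933 -106.11411301971555
0.19900810393867657 -80.99214094048618
0.3583588877503946 -170.8227826747969
0.19490336232776073 99.01026608247687
0.35840271455655426 9.833426383025172
plate centre [ 0.5712 -0.0544]
cam in tool [ 0.0684  0.0003 -0.1594] 
 [[ 0.0009 -0.9711 -0.2386]
 [ 1.      0.0009 -0.0001]
 [ 0.0003 -0.2386  0.9711]]
```

Heights agree with the text: jaw top about 42 mm, tabs about 68 mm. The fixture yaw is about 9.2°. Now I'll move over the jaw, take a wrist picture, grip the block across y and draw the jaw back.

```bash
cat >> h.py <<'E'
YAW=np.radians(9.15)
def rot(a):  # tool x = -(cos a, sin a), y = (-sin a, cos a), z down
    c,s=np.cos(a),np.sin(a); return np.array([[-c,-s,0],[-s,c,0],[0,0,-1.]])
E
python3 - <<'E'
from rig import robot
from h import *
import json
np.set_printoptions(precision=4,suppress=True)
st=lambda m:(lambda s:print(m,round(s['time'],2),s['ee_pos'],s['force'],round(s['opening'],4),s['grasp_force']))(robot.get_state())
g=np.array([.4895,-.0664]);fx=np.array([np.cos(YAW),np.sin(YAW)])
robot.move_ptp([*g,.19],rot(YAW));st("over")
robot.move_linear([*g,.068],velocity=.2,threshold=15);st("down")
robot.gripper_to(0.0);st("grip")
if .02<robot.get_state()['opening']<.032:
    print(robot.move_linear([*(g-.034*fx),.068],velocity=.05,threshold=9));st("pulled")
    p=robot.get_state()['ee_pos']
    robot.gripper_to(.06);st("rel")
    robot.move_linear([p[0],p[1],.2],velocity=.25);robot.pause(.1);st("up")
    c=robot.camera_info("wrist");cv2.imwrite("pics/w1.png",robot.grab_frame("wrist")[:,:,::-1])
    json.dump({k:np.array(v).tolist() for k,v in c.items()},open("w1.json","w"))
E
```

```text
over 2.65 [ 0.4897 -0.0658  0.19  ] [ 0.3013  0.1868 -0.0232] 0.094 0.0
down 3.41 [ 0.49   -0.0665  0.0687] [ 0.3075  0.3472 -0.0728] 0.0939 0.0
grip 4.46 [ 0.4895 -0.0666  0.068 ] [ 1.1372 -2.5525 -0.8533] 0.0258 29.9968421459198
True
pulled 4.88 [ 0.4743 -0.0692  0.068 ] [-2.761   0.1179  8.4019] 0.0259 29.993286430835724
rel 5.59 [ 0.4746 -0.0693  0.0677] [-1.3181  0.0017 -0.943 ] 0.0601 0.0
up 6.38 [ 0.4737 -0.0691  0.199 ] [-0.2102  0.2728  0.6958] 0.0598 0.0
```

View pics/w1.png

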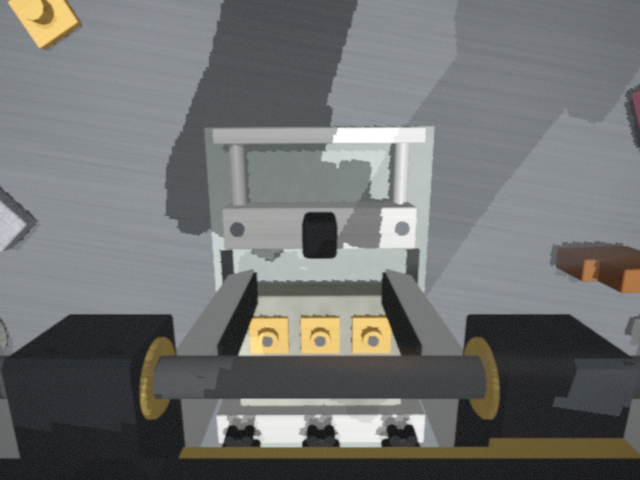

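The wrist view has the jaw holes at about (237,229) and (402,229), the jaw's front edge at row 248, and the slab's top front edge at about row 295. The stop signal was odd (8 N in z, not x), so I'm checking how far the jaw moved with an enlarged crop and then pulling again.

```bash
python3 - <<'E'
from rig import robot
from h import *
import json
np.set_printoptions(precision=4,suppress=True)
st=lambda m:(lambda s:print(m,round(s['time'],2),s['ee_pos'],s['force'],round(s['opening'],4),s['grasp_force']))(robot.get_state())
fx=np.array([np.cos(YAW),np.sin(YAW)])
c=json.load(open("w1.json"));h=[onz(c,p,.042)[:2] for p in[(237,229),(402,229)]];m=(h[0]+h[1])/2
print(h,m,np.degrees(np.arctan2(*(h[0]-h[1])[::-1])))
for n,p,z in[("jawfront",(320,248),.042),("slab",(320,295),.04),("jaw rear",(320,206),.042)]:print(n,(onz(c,p,z)[:2]-m)@fx)
p=robot.get_state()['ee_pos'][:2]
robot.move_linear([*p,.068],velocity=.2)
robot.gripper_to(0.0);robot.pause(.3);st("grip")
for d in(.004,.008,.012,.016,.02,.024,.028,.032):
    robot.move_linear([*(p-d*fx),.068],velocity=.04);st(d)
    if robot.get_state()['force'][:2]@fx>12:break
E
```

```text
[array([ 0.4864, -0.1357]), array([ 0.4646, -0.0016])] [ 0.4755 -0.0687] -80.7722909525377
jawfront 0.01621446125730678
slab 0.05883757299825362
jaw rear -0.019127678466365504
grip 8.16 [ 0.4739 -0.0692  0.0682] [-1.5261 -0.3099  6.1378] 0.0255 30.001423358917236
0.004 8.41 [ 0.472  -0.0696  0.0685] [14.4316  1.2863 -8.9213] 0.0262 29.999274909496307
```

The second pull raised 14 N along x within 2 mm, so the jaw is at its open stop. The gap measures about 42 mm, so one plate should do. Now I'll release and hover over packer1, the middle white plate, for a close look.

```bash
python3 - <<'E'
from rig import robot
from h import *
import json
np.set_printoptions(precision=4,suppress=True)
st=lambda m:(lambda s:print(m,round(s['time'],2),s['ee_pos'],s['force'],round(s['opening'],4),s['grasp_force']))(robot.get_state())
c=json.load(open("w1.json"));fx=np.array([np.cos(YAW),np.sin(YAW)])
print("slab foot",(onz(c,(320,282),.006)[:2]-[.4755,-.0687])@fx)
robot.gripper_to(.07);p=robot.get_state()['ee_pos'];robot.move_linear([p[0],p[1],.2],velocity=.25)
robot.move_ptp([.531,.2875,.2],rot(np.radians(5.75)));robot.pause(.1);st("P1")
w=robot.camera_info("wrist");im=robot.grab_frame("wrist")[:,:,::-1]
json.dump({k:np.array(v).tolist() for k,v in w.items()},open("w2.json","w"))
A=cv2.resize(im[150:350,240:400],None,fx=3,fy=3,interpolation=cv2.INTER_CUBIC)
B=cv2.resize(cv2.imread("pics/w1.png")[190:330,270:370],None,fx=3,fy=3,interpolation=cv2.INTER_CUBIC)
o=np.zeros((600,780,3),np.uint8);o[:,:480]=A;o[:420,480:]=B;cv2.imwrite("pics/c3.png",o)
print(proj(w,[.531,.2875,.068]))
E
```

```text
slab foot 0.059473637787370276
P1 11.38 [0.5315 0.286  0.2002] [-0.3274  0.3577 -0.127 ] 0.0701 0.0
[321.1459 232.9007]
```

View pics/c3.png

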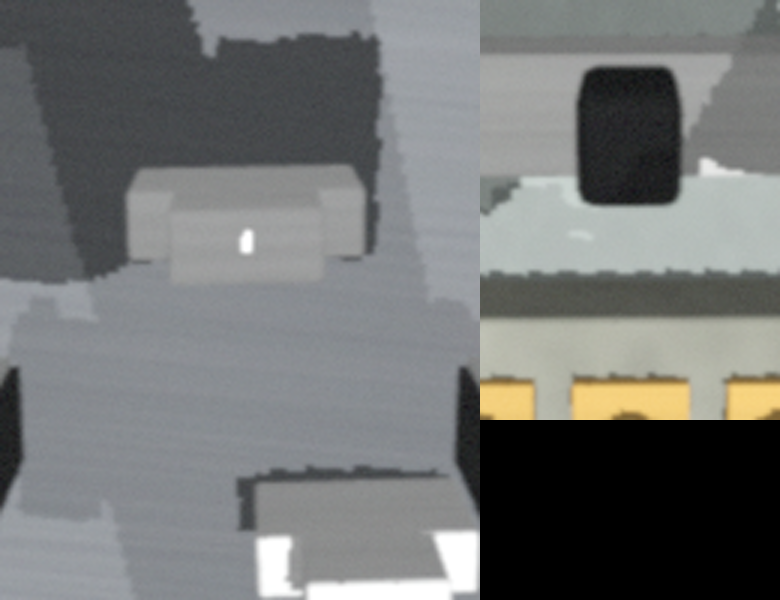

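The tab top in the crop spans (170,210), (322,205), (323,279), (171,283). The slab edge, seen at top and foot, agrees: gap about 42.5 mm. So I'll grasp this plate by its tab ends and place it mid-gap.

```bash
python3 - <<'E'
from rig import robot
from h import *
import json
np.set_printoptions(precision=4,suppress=True)
st=lambda m:(lambda s:print(m,round(s['time'],2),s['ee_pos'],s['force'],round(s['opening'],4),s['grasp_force']))(robot.get_state())
w=json.load(open("w2.json"))
q=np.array([onz(w,[240+(a+.5)/3-.5,150+(b+.5)/3-.5],.068)[:2] for a,b in[(170,210),(322,205),(323,279),(171,283)]])
e=(q[0]-q[1]+q[3]-q[2])/2
if e[1]<0:e=-e
a=np.arctan2(-e[0],e[1]);g=q.mean(0);print(g,np.linalg.norm(e),np.linalg.norm(q[3]-q[0]),np.degrees(a))
assert abs(np.degrees(a)-5.75)<5 and np.hypot(*(g-[.531,.2875]))<.006
robot.move_ptp([*g,.12],rot(a))
robot.move_linear([*g,.0615],velocity=.12,threshold=12);st("down")
robot.gripper_to(0.0);st("grip")
assert .036<robot.get_state()['opening']<.044
robot.move_linear([*g,.18],velocity=.2);st("lift")
fx=np.array([np.cos(YAW),np.sin(YAW)]);t=np.array([.4755,-.0687])+.0387*fx
robot.move_ptp([*t,.18],rot(YAW));robot.pause(.1);st("over gap")
w=robot.camera_info("wrist");cv2.imwrite("pics/w3.png",robot.grab_frame("wrist")[:,:,::-1]);cv2.imwrite("pics/s3.png",robot.grab_frame("side")[:,:,::-1])
robot.move_linear([*t,.085],velocity=.12,threshold=15);st("in gap")
hit=robot.move_linear([*t,.064],velocity=.03,threshold=5);st(f"set {hit}")
E
```

```text
[0.5296 0.2879] 0.03853470518035565 0.018991398985648077 7.421455437481251
down 12.48 [0.5302 0.288  0.0624] [-0.1205  0.4681  0.3663] 0.0702 0.0
grip 13.06 [0.5297 0.2879 0.0617] [-0.9679 -1.1812  4.6199] 0.0395 29.95646506547928
lift 13.8 [0.529  0.2877 0.1788] [-0.2261 -0.4379 -1.9455] 0.0397 29.95822548866272
over gap 15.22 [ 0.5141 -0.0613  0.1798] [-0.0116  1.1428 -2.3882] 0.0397 29.958344399929047
in gap 16.26 [ 0.5141 -0.0627  0.0856] [-0.6505  0.192  -1.4856] 0.0397 29.95821386575699
set True 16.83 [ 0.5136 -0.0625  0.0672] [1.1238 0.332  1.4147] 0.0401 29.976397454738617
```

Touchdown came at z = 67 mm, as expected (61 + 6). Release, rise and look.

```bash
python3 - <<'E'
from rig import robot
from h import *
import json
np.set_printoptions(precision=4,suppress=True)
st=lambda m:(lambda s:print(m,round(s['time'],2),s['ee_pos'],s['force'],round(s['opening'],4),s['grasp_force']))(robot.get_state())
p=robot.get_state()['ee_pos']
robot.gripper_to(.06);robot.move_linear([p[0],p[1],.2],velocity=.2)
robot.move_linear([.4745,-.069,.2],velocity=.2,frame=rot(YAW));robot.pause(.1);st("hover")
w=robot.camera_info("wrist");im=robot.grab_frame("wrist")[:,:,::-1]
json.dump({k:np.array(v).tolist() for k,v in w.items()},open("w4.json","w"))
s=robot.grab_frame("side")[:,:,::-1]
A=cv2.resize(im[190:330,220:420],None,fx=2.5,fy=2.5,interpolation=cv2.INTER_CUBIC)
B=cv2.resize(s[190:310,265:385],None,fx=2.25,fy=2.25,interpolation=cv2.INTER_CUBIC)
o=np.zeros((350,770,3),np.uint8);o[:,:500]=A;o[:270,500:]=B;cv2.imwrite("pics/c4.png",o)
E
```

```text
hover 18.63 [ 0.4747 -0.0688  0.1995] [ 0.1015 -0.3065 -1.5427] 0.0595 0.0
```

View pics/c4.png

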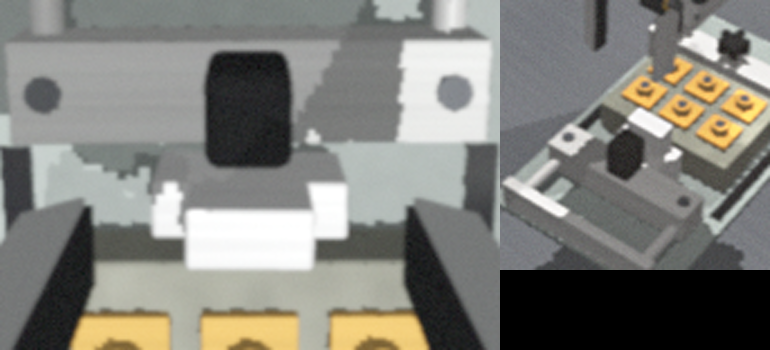

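The plate stands upright and square in the gap, its tab centred (crop column 250, jaw centre 248). Now I'll regrip the jaw and push it in, with small steps near contact.

```bash
python3 - <<'E'
from rig import robot
from h import *
np.set_printoptions(precision=4,suppress=True)
fx=np.array([np.cos(YAW),np.sin(YAW)])
p=np.array([.4745,-.069])
def st(m):
    s=robot.get_state();f=-s['force'][:2]@fx;print(m,round(s['time'],2),"adv",round((s['ee_pos'][:2]-p)@fx,4),"push",round(f,2),s['force'],round(s['opening'],4),s['grasp_force']);return f
robot.move_linear([*p,.068],velocity=.2,threshold=15);robot.gripper_to(0.0);robot.pause(.2);st("grip")
assert .02<robot.get_state()['opening']<.032
robot.move_linear([*(p+.018*fx),.068],velocity=.04,threshold=20);robot.pause(.2);st("18mm")
d=.018
while d<.036:
    d+=.001;robot.move_linear([*(p+d*fx),.068],velocity=.02);robot.pause(.15);f=st(round(d,4))
    if f>10:break
E
```

```text
grip 20.37 adv 0.0001 push 1.78 [-1.7436 -0.3596  6.0601] 0.0259 30.000336170196533
18mm 21.17 adv 0.0183 push -2.37 [ 2.4047 -0.0277  5.1792] 0.0258 29.99970853328705
0.019 21.57 adv 0.019 push 1.16 [-1.1548 -0.1081  9.3246] 0.0257 30.001586973667145
0.02 21.97 adv 0.0198 push 1.57 [-1.6304  0.2202  9.8107] 0.0256 30.002349615097046
0.021 22.37 adv 0.0208 push 2.43 [-2.4578 -0.0421 11.3407] 0.0256 30.002517700195312
0.022 22.77 adv 0.0218 push 2.72 [-2.8463  0.5775 10.9204] 0.0255 30.002523064613342
0.023 23.17 adv 0.0228 push 0.93 [-1.1208  1.0877 10.1074] 0.0257 30.002424716949463
0.024 23.57 adv 0.0229 push 9.44 [-9.5319 -0.1632 19.1496] 0.0258 30.021154582500458
0.025 23.97 adv 0.0232 push 14.65 [-14.6918  -0.9197  23.3698] 0.0258 30.025851130485535
```

Contact came at 22.8 mm of travel, as predicted for one plate and well short of the 30 mm stop. The tool is also pressing down about 23 N, so I'll relieve z and trim the push to about 16 N.

```bash
python3 - <<'E'
from rig import robot
from h import *
np.set_printoptions(precision=4,suppress=True)
fx=np.array([np.cos(YAW),np.sin(YAW)]);p=np.array([.4745,-.069])
def st(m):
    s=robot.get_state();f=-s['force'][:2]@fx;print(m,round(s['time'],2),"adv",round((s['ee_pos'][:2]-p)@fx,4),s['ee_pos'][2],"push",round(f,2),s['force'],round(s['opening'],4));return f,s['force'][2]
d,z=.025,.068
for i in range(12):
    f,fz=st((round(d,4),round(z,4)))
    if abs(f-16)<1 and abs(fz)<8:break
    if fz>6:z+=.0005
    elif fz<-6:z-=.0005
    if f<15.3:d+=.0003
    elif f>16.7:d-=.0003
    robot.move_linear([*(p+d*fx),z],velocity=.02);robot.pause(.3)
robot.pause(.7);st("end")
im=robot.grab_frame("wrist")[:,:,::-1];s=robot.grab_frame("side")[:,:,::-1]
A=cv2.resize(im[100:400,120:520],None,fx=1.25,fy=1.25);B=cv2.resize(s[190:310,265:385],None,fx=2.25,fy=2.25,interpolation=cv2.INTER_CUBIC)
o=np.zeros((375,770,3),np.uint8);o[:,:500]=A;o[:270,500:]=B;cv2.imwrite("pics/c5.png",o)
E
```

```text
(0.025, 0.068) 23.97 adv 0.0232 0.06808204456148259 push 14.65 [-14.6918  -0.9197  23.3698] 0.0258
(0.0253, 0.0685) 24.52 adv 0.0232 0.06813551940725393 push 12.11 [-11.9227  -2.105   12.4224] 0.0262
(0.0256, 0.069) 25.07 adv 0.0231 0.06813618805192063 push 9.87 [-9.5887 -2.5571  0.8733] 0.0257
(0.0259, 0.069) 25.62 adv 0.0232 0.06813265767326261 push 11.91 [-11.6486  -2.6021   3.1068] 0.026
(0.0262, 0.069) 26.17 adv 0.0232 0.06812733803307978 push 14.38 [-14.1953  -2.3148   6.1176] 0.0257
(0.0265, 0.0695) 26.72 adv 0.0232 0.06816662196445762 push 10.99 [-10.4181  -4.4218  -5.2949] 0.0261
(0.0268, 0.0695) 27.27 adv 0.0233 0.06813372794327946 push 14.46 [-13.907   -4.5688  -3.0659] 0.0261
(0.0271, 0.0695) 27.82 adv 0.0233 0.06815818521149002 push 15.56 [-15.1333  -3.9167   0.6352] 0.0255
end 28.52 adv 0.0233 0.06815704792907365 push 16.04 [-15.6174  -3.9099   0.3823] 0.0257
```

View pics/c5.png

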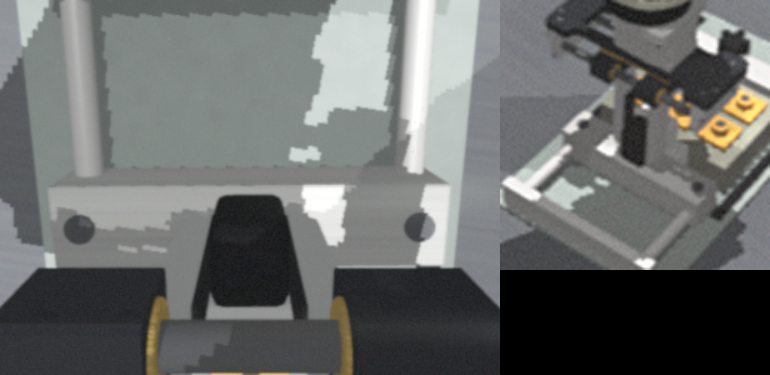

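The fingers hold the block, the jaw is advanced onto the packing, and the push is steady at 16 N with almost no vertical load. Handing in.

```bash
python3 -c "
from rig import robot
print(robot.sign_off())"
```

```text
the job is handed in; nothing more can be done
None
```

I drew the jaw back to its open stop and stood one packing plate upright and square in the middle of the gap; the jaw came up tight on it at about 23 mm of travel (its stop is at 30 mm), and I handed in at about 28.5 s of 72 s with the gripper still pressing the jaw on with about 16 N, the brush, jar and loose dolly left alone.

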